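# Load the last vial and hold the index plunger out

## Robot

A 7-joint arm with a two-finger parallel gripper is mounted at the origin on a cart in front of the work surface, level with it; the furniture and walls round the work are solid. World frame = base frame: x ahead of the robot, y to its left, z up, the work surface at z = 0. Lengths are in m, angles in rad, forces in N, time in s.
With the tool pointing down it reaches from about 0.35 to 0.9 m from the base axis. Payload 7.2 kg.
Tool frame: the origin (TCP) lies at the very end of the fingers, on their centre line; the grasp point (between the pads) lies 19 mm behind it; x points along the fingers, z is the direction in which the jaws open and shut, and the axes are right-handed (so a half turn about x gives the same grasp; the last joint's range is limited). The gripper opens to 85 mm and grips with 20 to 120 N. Pads are 22 mm wide; open, the fingers measure 114 mm over their backs; the gripper's body (76 mm by 85 mm) begins 54 mm behind the grasp point. The pads swing forward as they close: fully open they stand 13 mm farther back than shut.
Start: joints at [-1.361, 0.411, -0.013, 1.596, 0.006, 1.134, -0.082], TCP at [0.171, 0.601, 0.231] pointing down, gripper open.
Joint ranges: [-2.95, 2.95], [-0.29, 1.99], [-1.47, 1.44], [0.14, 2.54], [-1.03, 4.17], [0.13, 1.85], [-2.86, 2.86]. Speed limits (rad/s): [2.39, 2.39, 3.01, 3.01, 3.14, 3.14, 3.14].

## Interface

Orientations are given as a unit quaternion [x, y, z, w].
In Python, from bench import * gives the robot as it stands. The module is installed in compiled form; this text tells all that it offers.
- The arm moves only by the tool apply_moves, never from a script. Its argument "steps" is text: rows parted by semicolons, each of 5 numbers parted by spaces: the closure in counts, from 0 (fully open) to 255 (shut), then the shift along the tool's x, y, z in m, then the turn about the tool's x in degrees. A call has 1 to 10 rows; each row is the pose to reach, as a shift and turn from the pose commanded when the call began, along the tool's axes at that moment; what a row does not reach only later rows make up. A row lasts 1/12 s, in which the tool goes at most 41.7 mm and 7.16 degrees, less where a joint would pass 70% of its speed; a pose out of reach is approached as far as the arm can. A call with a gripper value outside its range is refused whole. The fingers move at their own pace and stop on an object; "squeeze" is the grip in N (left out, the last holds). Time passes only in rows, so rows that repeat a pose let the fingers close. It gives the time, the measured TCP pose, the force and the opening at its end, in the units of the state.
- sense(): the state, without advancing time (a new reading comes with each control period).
- snapshot(name): name is "side" or "top"; returns a dict with "frame" (480x640x3 uint8, red, green, blue), "vertical_fov" (degrees; the focal length in pixels is half the picture's height over the tangent of half this angle, whatever the lens; pixels are square), "cx", "cy" (the principal point, pixels), "pose" (4x4, takes a point from camera to world coordinates). Camera axes: x right, y up, looking along -z (the intrinsics and any distortion apply to the point x, -y, -z); pixel columns grow to the right and rows downward; lengths in m; the calibration is good to about 2 mm. A picture is of the moment at which its call begins. There is no depth.
- close_job(): hands the job in, once; it reports no verdict.
The state is a dict: "clock": time; "q": joint angles; "joint_vel": joint speeds; "joint_efforts": joint torques, N m; "tcp_pos": TCP position; "eef_rot": TCP orientation; "ft_force": force on the tool from outside, world axes, zero at the start; "wrist_torque": the same for the moment, N m; "opening": opening from 0.0 (shut) to 1.0 (fully open).
Only numpy, scipy, OpenCV 4.12 (cv2) and the standard library are available. Lean on these libraries where they do the work, as an engineer would, in place of code of your own. Each camera call takes 0.05 s, during which the arm holds its last target.

## Task

One amber vial still stands by itself on the bench: lower it, upright and without dropping it, right down into the one empty seat of the vial turntable and let it go, while the table is still locked by its index plunger. Then take the plunger's black knob, pull it straight up against its spring as far as it goes and finish while still holding it there, pin clear of the plate, so that I can turn the table; do not turn the table yourself, and leave the other vials and everything else on the bench where it is.

Things in the scene. Friction and masses are not known exactly. Their poses are not given: they have to be found in the camera images.
- vial: the amber screw vial that stands alone on the bench to the right of the turntable: a cylinder 23 mm in diameter and 73 mm tall with its cap (the cap is the top 13 mm, 22 mm wide), about 30 g. Origin at the centre of its underside, z up along its axis.
- stand: fixed vial inspection stand, base 238 x 228 mm, yawed up to 0.3 rad; origin on the turntable's axis at bench level, x to its viewing board (145 mm high, 117 mm behind the axis, 186 mm wide), y to its left. Round plate, 210 mm across, top at 38 mm, with four white seats 66 mm from the axis: front (-x), left, back, right (-y); the right one is empty
- empty_seat (a point): centre of the inner floor of the empty seat, 51 mm above the bench, on which the vial's underside shall rest. The seat is a small white cup on a narrow pedestal: bore 29 mm wide, flaring from 7 mm above its floor to a mouth about 40 mm wide, rim 14 mm above its floor.
- plunger_knob: black fluted knob on the vertical sprung index plunger, front left of the turntable, 92 mm from its axis and 65 mm from the front vial's; 25 mm wide, 28 mm tall, full width from 9 to 22 mm up. Origin: centre of its underside, 92 mm above the bench when locked, z up. Below it a 17 mm collar (top 5 mm down), a 23 mm hexagon, and a 26 mm wide bracket arm (top 20 mm down)
- index_plunger (a joint): lift of the plunger in m: 0 = locked, the 8 mm pin sits 8 mm deep in its hole in the plate; 0.012 = fully pulled up against its stop. The spring pulls it down with about 5 N when locked and 11 N when fully up, and it shuts if let go.
- turntable (a joint): angle of the turntable in rad, 0 at the start; the plunger locks it (about 0.015 rad of play). Once the pin is out it turns freely.
- vial_front: a vial like the other, in the front seat of the turntable; origin at the centre of its underside, 51 mm above the bench
- vial_left: the same in the left seat
- vial_back: the same in the back seat
- timer: bench timer, 71 x 77 x 50 mm, behind the vial; origin at the centre of its underside
- tape_roll: roll of tape 97 mm across, 25 mm high, lying flat behind the vial; origin at the centre of its underside
- jar_b1: reagent jar 44 mm in diameter, 94 mm tall, left of the turntable; origin at the centre of its underside; farther left (y above about 0.4 m) a tall fixed carousel instrument stands on the bench: swing clear of it
Not all that is in view belongs to the job. What is shaped like the vial but red is not meant.

How it is judged:
On the way, in this order (a step that is already met when the one before it is completed fails the run):
1. the vial, still between the fingers, is lowered upright into the empty seat, the table locked (horizontal distance between vial and empty_seat below 0.005 m and z of vial in the frame of empty_seat below 0.006 m and angle between vial's own z axis and vertical below 0.2 rad and contact force between the fingers and vial above 0.3 N and value of joint index_plunger below 0.003 m), for 0.05 s.
2. the vial is let go and stands in its seat, the table still locked (horizontal distance between vial and empty_seat below 0.004 m and z of vial in the frame of empty_seat below 0.003 m and angle between vial's own z axis and vertical below 0.12 rad and contact force between each of the arm, the fingers and vial below 0.05 N and value of joint index_plunger below 0.003 m), for 0.3 s.
3. the plunger is pulled up to its stop by the fingers (value of joint index_plunger above 0.0105 m and contact force between the fingers and plunger_knob above 2 N), for 0.3 s.
At the end, for the whole second after the job is handed in: The fingers hold the plunger's knob with the plunger at least 10.5 mm of its 12 mm up, the table within 0.06 rad of where it stood, and the vial stands released in the formerly empty seat: underside within 3 mm of its floor, within 4 mm of its centre, tilted less than 0.12 rad and still (all of step 3 and horizontal distance between vial and empty_seat below 0.004 m and z of vial in the frame of empty_seat between -0.003 and 0.003 m and angle between vial's own z axis and vertical below 0.12 rad and linear speed of vial below 0.03 m/s and value of joint turntable between -0.06 and 0.06 rad); the arm keeps its last pose, push and grip.
It fails at once if one of the three vials already on the table is knocked over or moved more than 15 mm (angle between any of vial_front, vial_left, vial_back's own z axis and vertical above 0.35 rad or distance of any of vial_front, vial_left, vial_back from where it was at the start of the episode above 0.015 m).
It fails at once if the timer, the tape roll or the jar is pushed more than 30 mm (distance of any of timer, tape_roll, jar_b1 from where it was at the start of the episode above 0.03 m).
It also fails if it takes over 56 s, if anything falls off the work surface, if the arm or the gripper's body presses on something with over 40 N, if the wrist force passes 120 N, or if a joint passes its speed limit or range.

## Working session

There is one attempt and no reset: what is moved stays moved. The work goes in short steps, Python scripts to look and compute and a tool call to move; the robot and the scene stay as the last step left them, time stands still between calls to the robot, and variables do not carry over. Pictures are saved under pics/ and viewed, and the job is handed in when it is done.

Besides the shell and the picture viewer there is one more tool, called after "Request:" in YAML: its name, and indented under it one key for each argument. apply_moves: Moves the arm, as the interface text tells. Its arguments: {"type":"object","properties":{"steps":{"type":"string"},"squeeze":{"type":"number"}},"required":["steps"]}

```bash
mkdir -p pics; cat > h.py <<'E'
from bench import *
import numpy as np, cv2
def K(s):
    h,w=s["frame"].shape[:2]; f=h/2/np.tan(np.radians(s["vertical_fov"])/2); return f
def ray(s,u,v):
    f=K(s); P=np.array(s["pose"]); d=np.array([(u-s["cx"])/f,-(v-s["cy"])/f,-1]); return P[:3,3],P[:3,:3]@d
def onz(s,u,v,z):
    o,d=ray(s,u,v); return o+d*(z-o[2])/d[2]
def proj(s,p):
    P=np.array(s["pose"]); c=P[:3,:3].T@(np.array(p)-P[:3,3]); f=K(s); return s["cx"]+f*c[0]/-c[2], s["cy"]-f*c[1]/-c[2]
def tri(s1,p1,s2,p2):
    o1,d1=ray(s1,*p1);o2,d2=ray(s2,*p2);d1=d1/np.linalg.norm(d1);d2=d2/np.linalg.norm(d2)
    t=np.linalg.lstsq(np.c_[d1,-d2],o2-o1,rcond=None)[0];a=o1+d1*t[0];b=o2+d2*t[1];return (a+b)/2,np.linalg.norm(a-b)
def save(s,n): cv2.imwrite(f"pics/{n}.png",cv2.cvtColor(s["frame"],cv2.COLOR_RGB2BGR))
E
python3 - <<'E'
from h import *
import pickle
d={}
for n in("side","top"):
    s=snapshot(n); d[n]=s; save(s,n+"0"); print(n,{k:v for k,v in s.items() if k!="frame"})
pickle.dump(d,open("s0.pkl","wb"))
print(sense())
E
```

```text
side {'vertical_fov': 53.767406222886606, 'cx': 313.88586608444956, 'cy': 239.2428537439305, 'pose': array([[ 0.96902594,  0.1648925 , -0.18384554,  0.30740714],
       [-0.24695104,  0.65294424, -0.71601606, -0.78448957],
       [ 0.0019752 ,  0.73923899,  0.67344028,  0.80079342],
       [ 0.        ,  0.        ,  0.        ,  1.        ]])}
top {'vertical_fov': 51.34637427494166, 'cx': 324.6566704866218, 'cy': 238.3981620977271, 'pose': array([[ 1.81606446e-02,  9.93727593e-01, -1.10343381e-01,
         3.49809008e-01],
       [-9.99834920e-01,  1.81126057e-02, -1.43778935e-03,
        -4.62378953e-02],
       [ 5.69835193e-04,  1.10351276e-01,  9.93892485e-01,
         1.50141691e+00],
       [ 0.00000000e+00,  0.00000000e+00,  0.00000000e+00,
         1.00000000e+00]])}
{'clock': 0.1, 'q': array([-1.3612014 ,  0.41182035, -0.01272933,  1.59691647,  0.00561352,
        1.13429652, -0.0821825 ]), 'joint_vel': array([-0.00162717, -0.00079993, -0.00081777, -0.00343632, -0.00019475,
       -0.00104095, -0.00206669]), 'joint_efforts': array([ 2.75205799e-03, -6.01825619e+01,  6.84212353e-01, -3.00086403e+01,
        1.39769632e-02,  6.47722612e-03,  2.35393550e-06]), 'tcp_pos': array([0.17131068, 0.60062526, 0.23055476]), 'eef_rot': array([-0.42630446,  0.56476991,  0.4256489 ,  0.56402347]), 'ft_force': array([-0.33172296,  0.31645715,  0.64836109]), 'wrist_torque': array([-0.0072965 ,  0.05389179,  0.00058128]), 'opening': 0.9972077181640986}
```

View pics/side0.png

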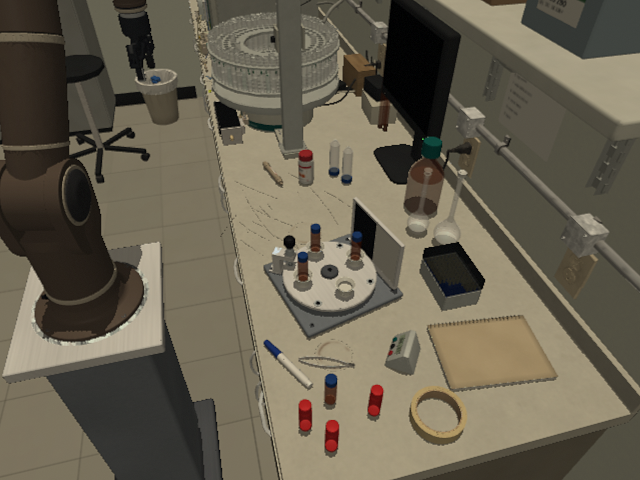

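View pics/top0.png

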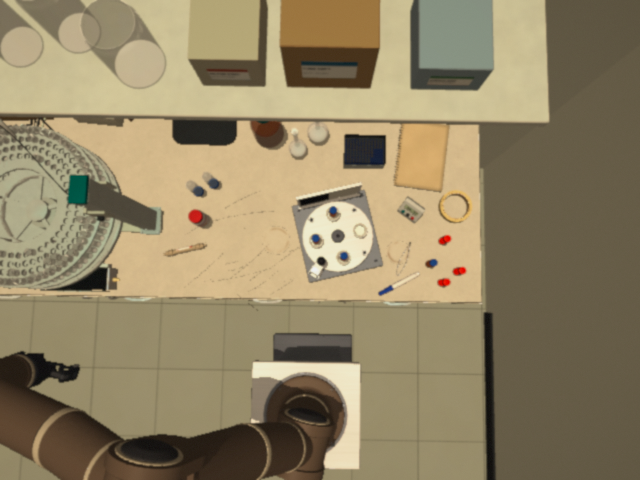

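The side picture shows the turntable at about (330,272), its empty seat at (345,289) and the knob at (289,242). The lone amber vial with the blue cap is at (331,389). The red look-alikes at (305,415), (332,435) and (376,400) are not meant. Next I confirm this with enlarged crops.

```bash
python3 - <<'E'
from h import *
import pickle
d=pickle.load(open("s0.pkl","rb"))
c=lambda n,x,y,w,h,k:cv2.resize(cv2.cvtColor(d[n]["frame"][y:y+h,x:x+w],cv2.COLOR_RGB2BGR),None,fx=k,fy=k,interpolation=cv2.INTER_CUBIC)
cv2.imwrite("pics/c1.png",c("side",255,200,150,120,5))
cv2.imwrite("pics/c3.png",c("side",290,360,100,100,5))
cv2.imwrite("pics/c2.png",c("top",285,180,190,120,4))
E
```

```text
(no output)
```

View pics/c1.png

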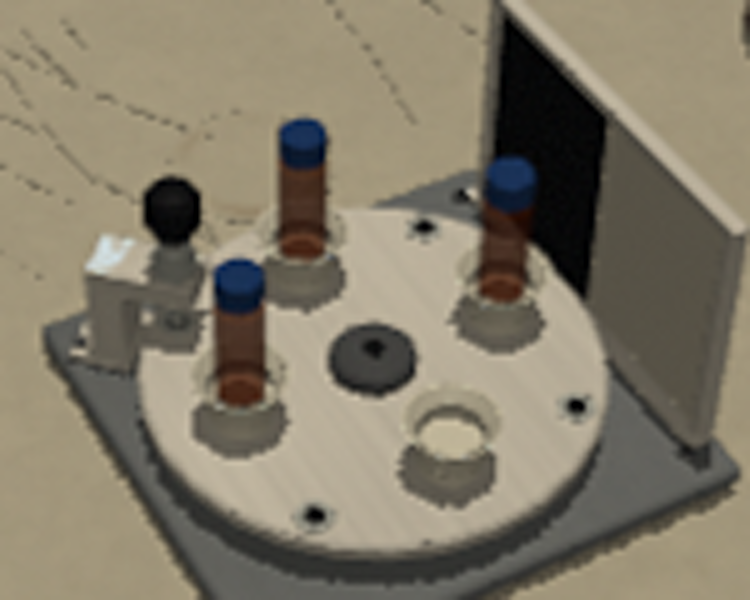

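View pics/c2.png

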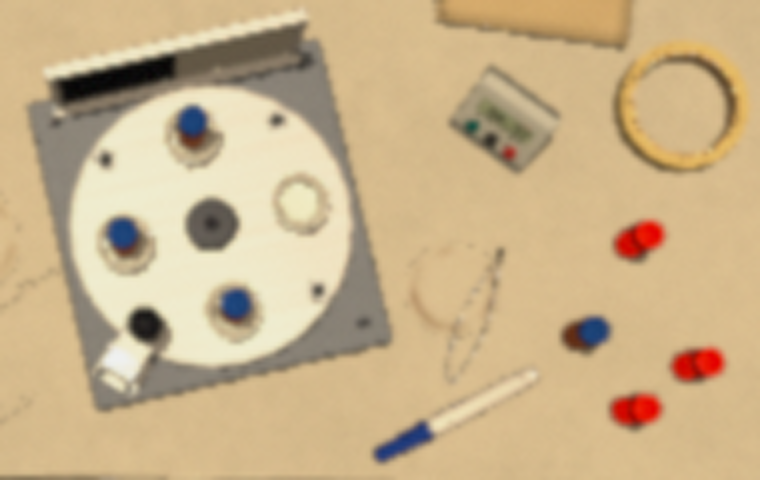

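View pics/c3.png

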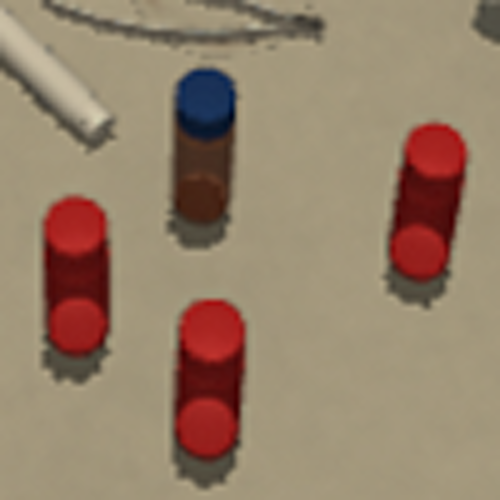

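```bash
cat > meas.py <<'E'
from h import *
import pickle
def blobs(s,roi,lo,hi,mn=8):
    hsv=cv2.cvtColor(s["frame"],cv2.COLOR_RGB2HSV); m=cv2.inRange(hsv,lo,hi)
    n,_,st,c=cv2.connectedComponentsWithStats(m)
    return [(c[i].round(2),st[i].tolist()) for i in range(1,n) if st[i,4]>=mn and roi[0]<c[i][0]<roi[2] and roi[1]<c[i][1]<roi[3]]
if __name__=="__main__":
    d=pickle.load(open("s0.pkl","rb"))
    for n,r in(("side",(250,200,420,470)),("top",(285,180,475,300))):
        s=d[n]
        print(n,"blue"); 
        for c,st in blobs(s,r,(100,110,40),(130,255,255)): print(c,st,onz(s,*c,.0665).round(4),onz(s,*c,.1175).round(4))
        print("red")
        for c,st in blobs(s,r,(0,200,60),(6,255,255),20): print(c,st)
        print("black")
        for c,st in blobs(s,r,(0,0,0),(180,255,40)): print(c,st,onz(s,*c,.107).round(4))
E
python3 meas.py
```

```text
side blue
[314.94 228.04] [311, 224, 9, 9, 68] [0.52   0.0337 0.0665] [ 0.5052 -0.0231  0.1175]
[356.86 235.93] [353, 231, 9, 11, 84] [ 0.6074 -0.0171  0.0665] [ 0.5866 -0.0704  0.1175]
[302.36 256.56] [298, 252, 10, 10, 81] [ 0.4691 -0.0527  0.0665] [ 0.4578 -0.1035  0.1175]
[271.74 347.97] [264, 340, 17, 18, 115] [ 0.3594 -0.2725  0.0665] [ 0.3558 -0.3081  0.1175]
[330.79 380.07] [326, 374, 11, 14, 124] [ 0.4467 -0.3628  0.0665] [ 0.437  -0.3921  0.1175]
red
[375.12 399.91] [368, 385, 15, 31, 320]
[304.81 414.79] [299, 400, 12, 31, 308]
[331.42 435.46] [325, 420, 14, 31, 318]
black
[364.81 230.35] [354, 203, 22, 56, 699] [ 0.6138 -0.0461  0.107 ]
[289.03 241.83] [284, 236, 11, 13, 114] [ 0.4426 -0.0417  0.107 ]
[329.27 269.18] [328, 268, 4, 4, 11] [ 0.5048 -0.1422  0.107 ]
[329.   276.91] [324, 276, 11, 3, 11] [ 0.4985 -0.1627  0.107 ]
[391.91 345.73] [391, 344, 3, 5, 11] [ 0.5607 -0.3477  0.107 ]
top blue
[332.61 209.93] [330, 207, 6, 7, 28] [ 0.5929 -0.0658  0.0665] [ 0.5842 -0.0651  0.1175]
[315.38 237.84] [313, 235, 6, 7, 32] [ 0.5103 -0.0173  0.0665] [ 0.5045 -0.0183  0.1175]
[343.5 255.5] [341, 253, 6, 6, 32] [ 0.4605 -0.0993  0.0665] [ 0.4566 -0.0974  0.1175]
[432.93 262.31] [430, 260, 7, 6, 29] [ 0.4456 -0.3568  0.0665] [ 0.4422 -0.3458  0.1175]
[385.75 290.08] [380, 286, 12, 9, 36] [ 0.3637 -0.2215  0.0665] [ 0.3632 -0.2153  0.1175]
red
[444.39 239.47] [439, 236, 12, 8, 62]
[459.18 270.71] [454, 268, 12, 7, 62]
[443.68 282.03] [438, 279, 12, 7, 62]
black
[313.69 199.25] [300, 194, 28, 11, 130] [ 0.6157 -0.0111  0.107 ]
[321.07 260.59] [319, 258, 5, 6, 27] [ 0.442  -0.0353  0.107 ]
```

```bash
cat > plan.py <<'E'
from h import *
from scipy.spatial.transform import Rotation as R
def go(target,jaw=None,base=None):
    """print tool-axes shift & turn to reach world target with jaw (tool z) at world angle jaw (deg, mod 180)"""
    st=sense(); M=R.from_quat(st["eef_rot"]).as_matrix(); p=st["tcp_pos"] 
    sh=M.T@(np.array(target)-p); a=np.degrees(np.arctan2(M[1,2],M[0,2]))
    print("t",round(st["clock"],2),"tcp",p.round(4),"xdir",M[:,0].round(4),"ydir",M[:,1].round(3),"jaw",a.round(2),"q7",st["q"][6].round(2),"F",st["ft_force"].round(1),"op",round(st["opening"],3))
    print("shift",sh.round(4),"jaw turn about tool x (choices):",[round(-(jaw+k-a),1) for k in(-360,-180,0,180)] if jaw is not None else "")
E
python3 - <<'E'
from plan import *
import pickle
go((.36,.2,.25),104)
d=pickle.load(open("s0.pkl","rb"))
S,T=d["side"],d["top"]
for n,a,b in(("left",(314.94,228.04),(315.38,237.84)),("back",(356.86,235.93),(332.61,209.93)),("front",(302.36,256.56),(343.5,255.5)),("vial",(330.79,380.07),(432.93,262.31)),("knob",(289.03,241.83),(321.07,260.59))):
    print(n,*tri(S,a,T,b))
for u in(S,T):
  print("carousel/edges",[onz(u,*p,0).round(3) for p in ((160,235),(110,280))])
E
```

```text
t 0.1 tcp [0.1713 0.6006 0.2306] xdir [-3.0e-04 -1.4e-03 -1.0e+00] ydir [-0.962  0.274 -0.   ] jaw 74.09 q7 -0.08 F [-0.3  0.3  0.6] op 0.997
shift [-0.0189 -0.2913 -0.3336] jaw turn about tool x (choices): [np.float64(330.1), np.float64(150.1), np.float64(-29.9), np.float64(-209.9)]
left [ 0.50572926 -0.01836483  0.11328208] 0.0014286764410479794
back [ 0.58671174 -0.06553254  0.11288389] 0.003417661008894778
front [ 0.45806022 -0.09780137  0.11181484] 0.0020388402889098987
vial [ 0.44704583 -0.35857388  0.05925865] 0.001957567054516916
knob [ 0.44309034 -0.03536351  0.10109358] 0.0013814527157250433
carousel/edges [array([ 0.152,  0.178, -0.   ]), array([ 0.039,  0.047, -0.   ])]
carousel/edges [array([0.518, 0.455, 0.   ]), array([0.379, 0.597, 0.   ])]
```

Request:
apply_moves:
  steps: "0 -0.02 -0.236 -0.245 60;0 -0.02 -0.236 -0.245 60;0 -0.02 -0.236 -0.245 60;0 -0.02 -0.236 -0.245 60;0 -0.02 -0.236 -0.245 60;0 -0.02 -0.236 -0.245 60;0 -0.02 -0.236 -0.245 60;0 -0.02 -0.236 -0.245 60;0 -0.02 -0.236 -0.245 60;0 -0.02 -0.236 -0.245 60"

```text
clock: 0.93
tcp_pos: [0.3327, 0.2977, 0.2516]
eef_rot: [-0.084, 0.702, 0.084, 0.702]
ft_force: [0.5, 0.6, 0.1]
opening: 1.001
```

```bash
python3 -c "
from plan import *
go((.42,-.08,.26),-76)"
```

```text
t 0.93 tcp [0.3327 0.2977 0.2516] xdir [ 3.e-04  2.e-04 -1.e+00] ydir [-0.235  0.972  0.   ] jaw 13.61 q7 -0.57 F [0.5 0.6 0.1] op 1.001
shift [-0.0085 -0.3876 -0.004 ] jaw turn about tool x (choices): [np.float64(449.6), np.float64(269.6), np.float64(89.6), np.float64(-90.4)]
```

Request:
apply_moves:
  steps: "0 -0.01 -0.388 -0.004 70;0 -0.01 -0.388 -0.004 70;0 -0.01 -0.388 -0.004 70;0 -0.01 -0.388 -0.004 70;0 -0.01 -0.388 -0.004 70;0 -0.01 -0.388 -0.004 70;0 -0.01 -0.388 -0.004 70;0 -0.01 -0.388 -0.004 70;0 -0.01 -0.388 -0.004 70;0 -0.01 -0.388 -0.004 70"

```text
clock: 1.77
tcp_pos: [0.4227, -0.0811, 0.2619]
eef_rot: [0.334, 0.622, -0.334, 0.624]
ft_force: [1.0, 0.2, 0.3]
opening: 1.004
```

```bash
python3 -c "
from plan import *
go((.446,-.358,.15),-76)"
```

```text
t 1.77 tcp [ 0.4227 -0.0811  0.2619] xdir [ 0.002  -0.0015 -1.    ] ydir [0.833 0.553 0.001] jaw -56.41 q7 -0.88 F [1.  0.2 0.3] op 1.004
shift [ 0.1124 -0.1339  0.2433] jaw turn about tool x (choices): [np.float64(379.6), np.float64(199.6), np.float64(19.6), np.float64(-160.4)]
```

Request:
apply_moves:
  steps: "0 0.05 -0.134 0.243 20;0 0.05 -0.134 0.243 20;0 0.05 -0.134 0.243 20;0 0.112 -0.134 0.243 20;0 0.112 -0.134 0.243 20;0 0.112 -0.134 0.243 20;0 0.112 -0.134 0.243 20;0 0.112 -0.134 0.243 20;0 0.112 -0.134 0.243 20;0 0.112 -0.134 0.243 20"

```text
clock: 2.6
tcp_pos: [0.4469, -0.3525, 0.1481]
eef_rot: [0.434, 0.558, -0.435, 0.557]
ft_force: [0.9, 0.8, 0.0]
opening: 1.001
```

```bash
cat > crop.py <<'E'
from h import *
import sys,pickle
n,name,x,y,w,h,k=sys.argv[1],sys.argv[2],*map(int,sys.argv[3:8])
s=snapshot(n); pickle.dump(s,open(name+".pkl","wb"))
im=cv2.resize(cv2.cvtColor(s["frame"][y:y+h,x:x+w],cv2.COLOR_RGB2BGR),None,fx=k,fy=k,interpolation=cv2.INTER_CUBIC)
cv2.imwrite(f"pics/{name}.png",im)
E
python3 crop.py side a1 270 300 140 110 5
python3 -c "
from plan import *
import pickle
go((.446,-.358,.15),-76)
s=pickle.load(open('a1.pkl','rb'))
p=sense()['tcp_pos'];print(proj(s,p))"
```

```text
t 2.65 tcp [ 0.4475 -0.3517  0.1488] xdir [-9.e-04  1.e-03 -1.e+00] ydir [ 0.969  0.245 -0.001] jaw -75.81 q7 -0.33 F [ 0.1  0.2 -0.4] op 1.002
shift [-0.0012 -0.003   0.0058] jaw turn about tool x (choices): [np.float64(360.2), np.float64(180.2), np.float64(0.2), np.float64(-179.8)]
(np.float64(330.72589088900304), np.float64(346.94772181852954))
```

View pics/a1.png

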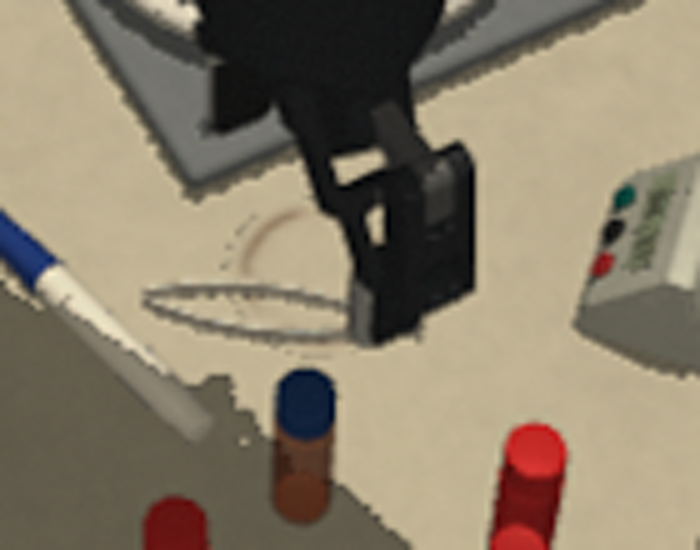

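```bash
python3 -c "
from plan import *
import pickle
s=pickle.load(open('a1.pkl','rb'))
st=sense();p=st['tcp_pos'];M=R.from_quat(st['eef_rot']).as_matrix()
for zz in(.0425,.057,-.0425,-.057):
  for yy in(-.011,.011):
    q=p+M@np.array([-.013,yy,zz]);u=proj(s,q);print(zz,yy,q.round(3),np.round(u,1),((np.array(u)-[270,300])*5).round())
"
```

```text
0.0425 -0.011 [ 0.447 -0.396  0.162] [338.5 365.2] [343. 326.]
0.0425 0.011 [ 0.469 -0.39   0.162] [350.6 359.4] [403. 297.]
0.057 -0.011 [ 0.451 -0.41   0.162] [343.3 372.4] [367. 362.]
0.057 0.011 [ 0.472 -0.404  0.162] [355.5 366.5] [428. 332.]
-0.0425 -0.011 [ 0.426 -0.313  0.162] [312.5 326.1] [212. 131.]
-0.0425 0.011 [ 0.448 -0.308  0.162] [324.  321.1] [270. 106.]
-0.057 -0.011 [ 0.423 -0.299  0.162] [308.4 320. ] [192. 100.]
-0.057 0.011 [ 0.444 -0.294  0.162] [319.8 315.1] [249.  76.]
```

Request:
apply_moves:
  steps: "255 0 0 0 0;255 0 0 0 0;255 0 0 0 0;255 0 0 0 0;255 0 0 0 0;255 0 0 0 0;255 0 0 0 0;255 0 0 0 0;255 0 0 0 0;255 0 0 0 0"
  squeeze: 30

```text
clock: 3.48
tcp_pos: [0.4468, -0.353, 0.1492]
eef_rot: [0.435, 0.558, -0.435, 0.557]
ft_force: [0.7, 0.3, -0.2]
opening: -0.002
```

```bash
python3 crop.py side a2 270 300 140 110 5; python3 crop.py top a3 390 220 70 60 10
python3 -c "
from plan import *
import pickle
st=sense();p=st['tcp_pos'];M=R.from_quat(st['eef_rot']).as_matrix();print(p,st['opening'])
for f,o,k in(('a2',(270,300),5),('a3',(390,220),10)):
 s=pickle.load(open(f+'.pkl','rb'))
 for q in(p,p+M[:,1]*.011,p-M[:,1]*.011,p+M[:,2]*.0145,p-M[:,2]*.0145): u=proj(s,q);print(np.round(u,1),((np.array(u)-o)*k).round())
"
```

```text
[ 0.44684005 -0.35299526  0.14921237] 0.0007980471444331683
[330.6 347.5] [303. 238.]
[336.4 344.9] [332. 224.]
[324.7 350.3] [274. 251.]
[335.1 354.2] [325. 271.]
[326.2 341. ] [281. 205.]
[438.1 259.9] [481. 399.]
[437.1 256. ] [471. 360.]
[439.1 263.9] [491. 439.]
[443.3 258.7] [533. 387.]
[432.9 261.1] [429. 411.]
```

View pics/a2.png

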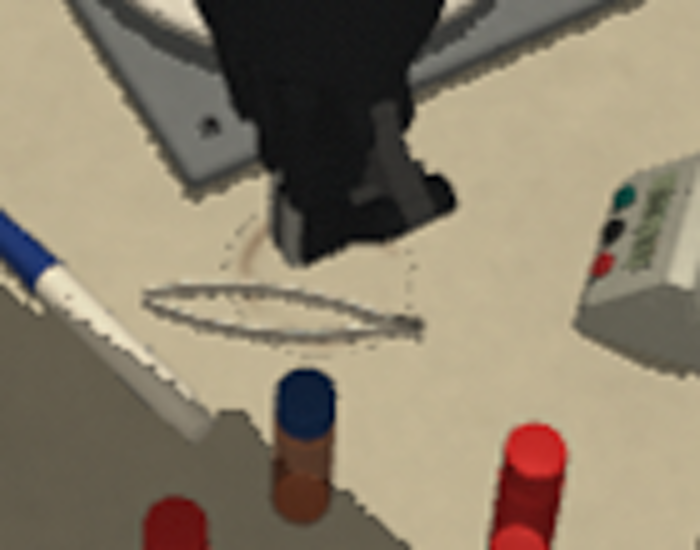

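View pics/a3.png

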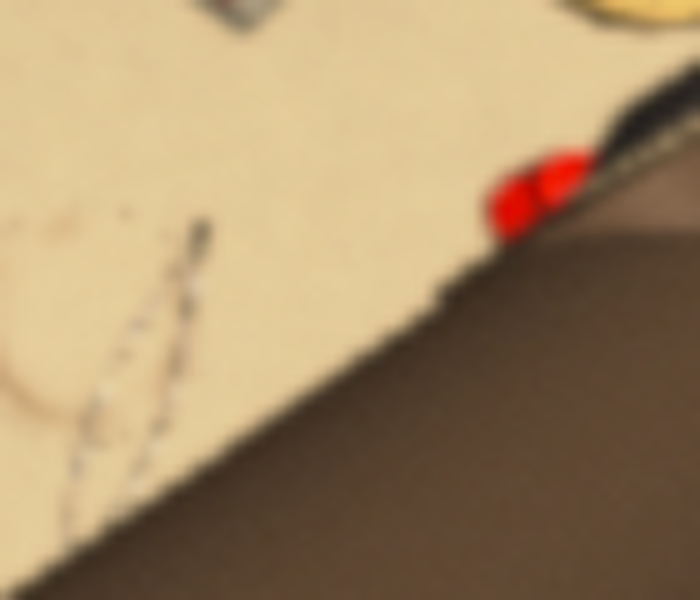

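Request:
apply_moves:
  steps: "70 0 -0.002 0.0046 0;70 0 -0.002 0.0046 0;70 0 -0.002 0.0046 0;70 0 -0.002 0.0046 0;70 0.03 -0.002 0.0046 0;70 0.06 -0.002 0.0046 0;70 0.06 -0.002 0.0046 0;70 0.06 -0.002 0.0046 0"

```text
clock: 4.25
tcp_pos: [0.4452, -0.3574, 0.0886]
eef_rot: [0.435, 0.559, -0.435, 0.556]
ft_force: [-0.0, -0.4, 1.0]
opening: 0.725
```

```bash
python3 crop.py side a4 270 300 140 110 5
python3 -c "
from plan import *
go((.446,-.358,.012),-76)"
```

```text
t 4.3 tcp [ 0.4459 -0.3583  0.0899] xdir [-7.e-04 -1.e-04 -1.e+00] ydir [ 0.97   0.243 -0.001] jaw -75.94 q7 -0.26 F [-0.7 -0.4  0.1] op 0.727
shift [ 0.0779  0.0002 -0.0003] jaw turn about tool x (choices): [np.float64(360.1), np.float64(180.1), np.float64(0.1), np.float64(-179.9)]
```

View pics/a4.png

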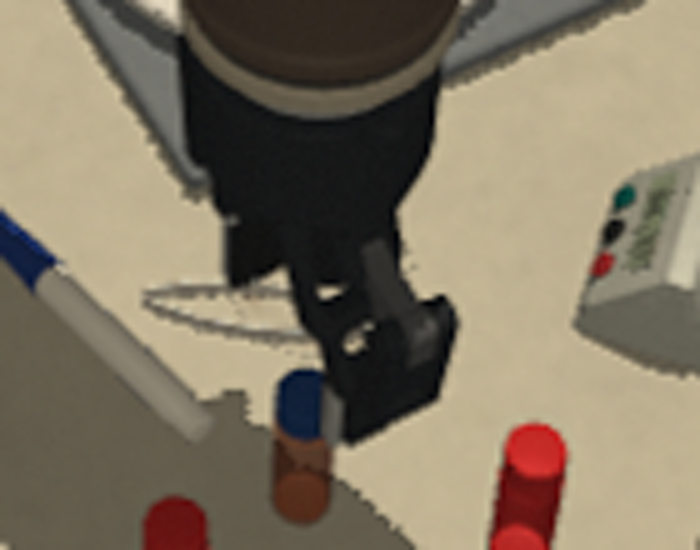

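Request:
apply_moves:
  steps: "70 0.026 0 0 0;70 0.052 0 0 0;70 0.077 0 0 0;70 0.077 0 0 0;70 0.077 0 0 0"

```text
clock: 4.72
tcp_pos: [0.4462, -0.3584, 0.0133]
eef_rot: [0.435, 0.557, -0.435, 0.557]
ft_force: [0.4, 0.2, 0.3]
opening: 0.726
```

```bash
python3 crop.py side a5 270 300 140 110 5
python3 -c "
from plan import *
go((.446,-.358,.012),-76)"
```

```text
t 4.77 tcp [ 0.4468 -0.3589  0.0141] xdir [ 0.0013 -0.0012 -1.    ] ydir [0.97  0.243 0.001] jaw -75.93 q7 -0.18 F [-0.1  0.1  0.8] op 0.724
shift [ 0.0021 -0.0005 -0.0011] jaw turn about tool x (choices): [np.float64(360.1), np.float64(180.1), np.float64(0.1), np.float64(-179.9)]
```

View pics/a5.png

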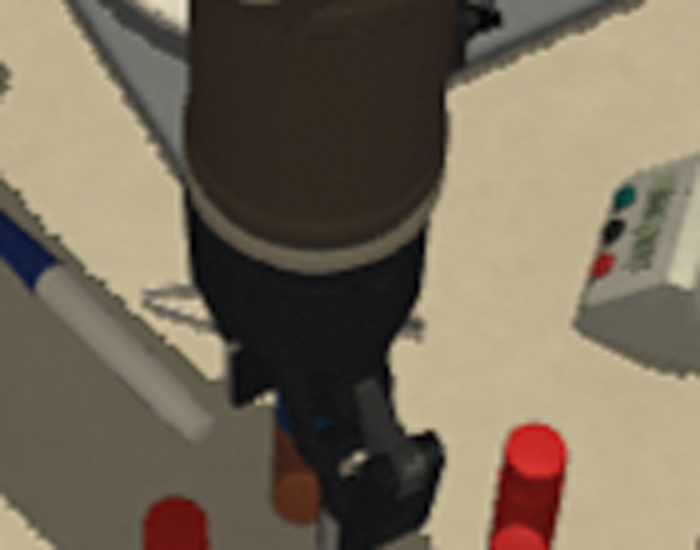

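Request:
apply_moves:
  steps: "110 0 0 0 0;140 0 0 0 0;155 0 0 0 0;165 0 0 0 0;172 0 0 0 0;180 0 0 0 0;188 0 0 0 0;200 0 0 0 0;200 0 0 0 0;200 0 0 0 0"
  squeeze: 20

```text
clock: 5.6
tcp_pos: [0.4462, -0.358, 0.0125]
eef_rot: [0.435, 0.557, -0.435, 0.558]
ft_force: [-0.5, 0.2, 5.1]
opening: 0.266
```

```bash
python3 crop.py side a6 270 300 140 110 5
python3 -c "
from plan import *
go((.446,-.358,.030),-76)"
```

```text
t 5.65 tcp [ 0.4462 -0.358   0.0125] xdir [ 3.e-04 -0.e+00 -1.e+00] ydir [0.97  0.243 0.   ] jaw -75.92 q7 -0.18 F [-0.2  1.5  5. ] op 0.262
shift [-0.0175 -0.0002 -0.    ] jaw turn about tool x (choices): [np.float64(360.1), np.float64(180.1), np.float64(0.1), np.float64(-179.9)]
```

View pics/a6.png

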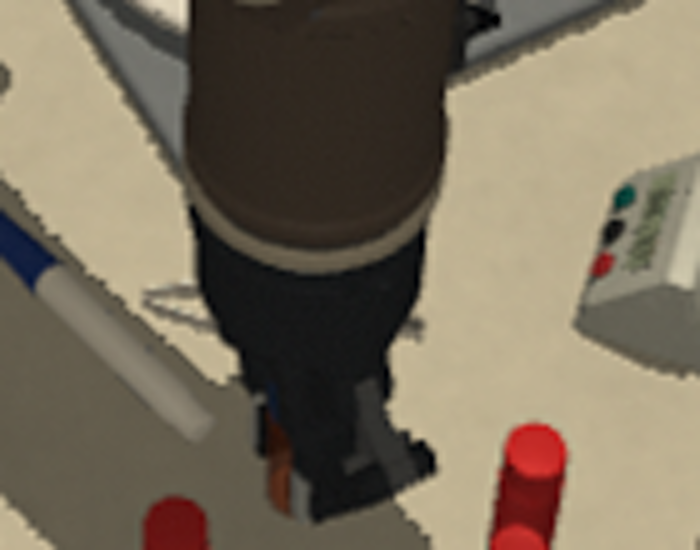

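Request:
apply_moves:
  steps: "180 0 0 0 0;160 0 0 0 0;130 0 0 0 0;100 0 0 0 0;80 0 0 0 0;70 -0.03 0 0 0;70 -0.07 0 0 0;70 -0.09 0 0 0;70 -0.09 0 0 0;70 -0.09 0 0 0"

```text
clock: 6.48
tcp_pos: [0.4468, -0.3582, 0.1034]
eef_rot: [0.435, 0.557, -0.435, 0.558]
ft_force: [0.1, -0.5, -0.2]
opening: 0.722
```

```bash
python3 crop.py side a7 270 300 140 110 5
python3 -c "
from plan import *
from meas import blobs
import pickle
go((.446,-.358,.030),-76)
s=pickle.load(open('a7.pkl','rb'))
for c,st in blobs(s,(300,360,360,410),(100,110,20),(130,255,255)): print(c,st,onz(s,*c,.0665))
s=pickle.load(open('a2.pkl','rb'))
for c,st in blobs(s,(300,360,360,410),(100,110,20),(130,255,255)): print(c,st,onz(s,*c,.0665))
"
```

```text
t 6.53 tcp [ 0.4463 -0.3575  0.1023] xdir [ 6.e-04  3.e-04 -1.e+00] ydir [0.97  0.244 0.001] jaw -75.89 q7 -0.27 F [-0.3  0.8 -1.1] op 0.725
shift [ 0.0723 -0.0004  0.0004] jaw turn about tool x (choices): [np.float64(360.1), np.float64(180.1), np.float64(0.1), np.float64(-179.9)]
[329.66 378.88] [325, 373, 11, 13, 120] [ 0.44537904 -0.36011193  0.0665    ]
[330.85 380.21] [326, 374, 11, 14, 126] [ 0.44668023 -0.36311373  0.0665    ]
```

View pics/a7.png

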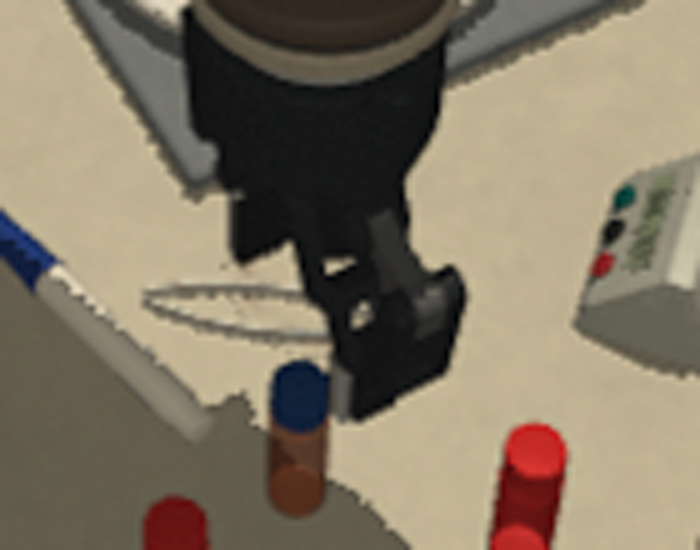

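Request:
apply_moves:
  steps: "70 0.03 0 0 0;70 0.06 0 0 0;70 0.0745 0 0 0;100 0.0745 0 0 0;140 0.0745 0 0 0;160 0.0745 0 0 0;175 0.0745 0 0 0;200 0.0745 0 0 0;215 0.0745 0 0 0;215 0.0745 0 0 0"
  squeeze: 25

```text
clock: 7.37
tcp_pos: [0.4467, -0.3584, 0.0287]
eef_rot: [0.435, 0.557, -0.435, 0.558]
ft_force: [-0.3, -0.1, 4.5]
opening: 0.267
```

Request:
apply_moves:
  steps: "215 0 0 0 0;215 0 0 0 0;215 -0.01 0 0 0;215 -0.03 0 0 0;215 -0.06 0 0 0;215 -0.09 0 0 0;215 -0.12 0 0 0;215 -0.14 0 0 0;215 -0.14 0 0 0;215 -0.14 0 0 0"

```text
clock: 8.2
tcp_pos: [0.4466, -0.3579, 0.1692]
eef_rot: [0.435, 0.557, -0.434, 0.558]
ft_force: [0.8, 0.0, -0.6]
opening: 0.262
```

```bash
python3 crop.py side a8 250 230 160 120 5
python3 -c "
from plan import *
go((.539,-.149,.155),-76)"
```

```text
t 8.25 tcp [ 0.4461 -0.3574  0.168 ] xdir [ 6.e-04  5.e-04 -1.e+00] ydir [0.97  0.244 0.001] jaw -75.89 q7 -0.33 F [ 0.1  0.7 -1. ] op 0.253
shift [ 0.0131  0.1409 -0.1795] jaw turn about tool x (choices): [np.float64(360.1), np.float64(180.1), np.float64(0.1), np.float64(-179.9)]
```

View pics/a8.png

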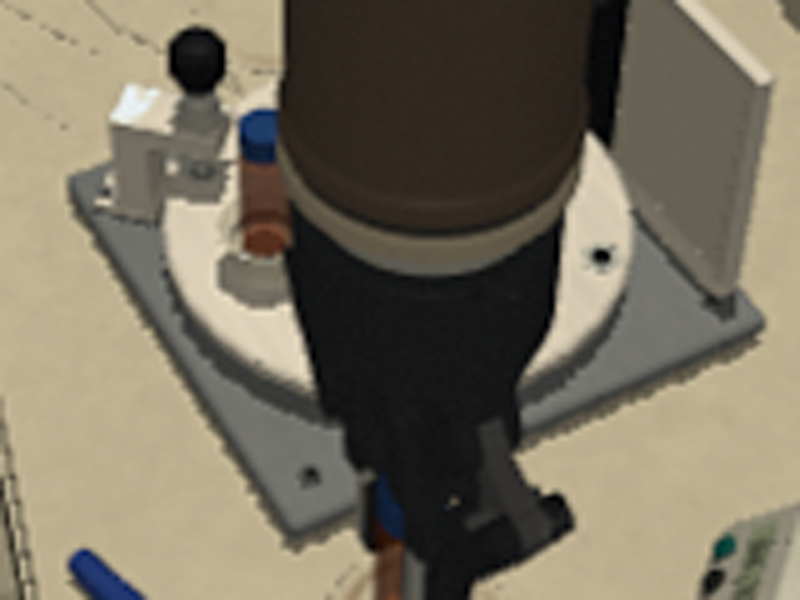

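Request:
apply_moves:
  steps: "215 0 0.03 -0.038 0;215 0 0.06 -0.076 0;215 0 0.09 -0.115 0;215 0 0.12 -0.153 0;215 0 0.135 -0.172 0;215 0 0.141 -0.1795 0;215 0 0.141 -0.1795 0;215 0 0.141 -0.1795 0;215 0.03 0.141 -0.1795 0;215 0.03 0.141 -0.1795 0"

```text
clock: 9.08
tcp_pos: [0.5361, -0.1499, 0.134]
eef_rot: [0.434, 0.559, -0.437, 0.555]
ft_force: [-0.8, 0.9, -1.3]
opening: 0.258
```

```bash
python3 crop.py side b1 280 220 120 100 6
python3 crop.py top b2 300 180 100 80 8
python3 -c "
from plan import *
go((.539,-.149,.079),-76)"
```

```text
t 9.18 tcp [ 0.5374 -0.1509  0.137 ] xdir [-3.4e-03 -3.0e-04 -1.0e+00] ydir [ 0.971  0.241 -0.003] jaw -76.07 q7 -0.72 F [-1.1  0.3 -0.1] op 0.263
shift [ 0.058   0.0022 -0.0014] jaw turn about tool x (choices): [np.float64(359.9), np.float64(179.9), np.float64(-0.1), np.float64(-180.1)]
```

View pics/b1.png

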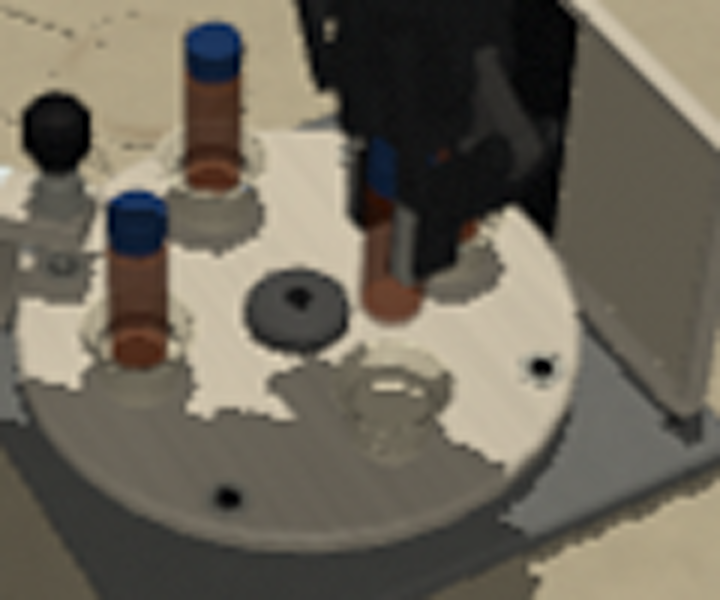

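View pics/b2.png

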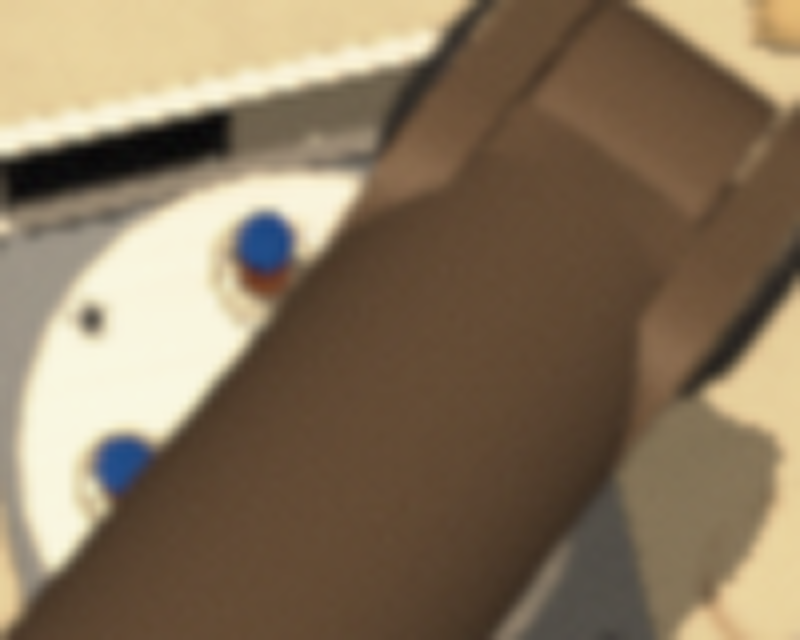

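Request:
apply_moves:
  steps: "215 0.01 0.002 -0.0015 0;215 0.02 0.002 -0.0015 0;215 0.03 0.002 -0.0015 0;215 0.038 0.002 -0.0015 0;215 0.038 0.002 -0.0015 0;215 0.038 0.002 -0.0015 0;215 0.038 0.002 -0.0015 0;215 0.038 0.002 -0.0015 0"

```text
clock: 9.85
tcp_pos: [0.5411, -0.1477, 0.1002]
eef_rot: [0.435, 0.557, -0.435, 0.558]
ft_force: [-0.2, -0.1, -0.2]
opening: 0.258
```

```bash
python3 crop.py side b3 280 220 120 100 6
python3 -c "
from plan import *
go((.539,-.149,.079),-76)
import pickle
s=pickle.load(open('b3.pkl','rb'))
p=sense()['tcp_pos']
for z in (p[2]-.028,.065,.051): u=np.array(proj(s,(p[0],p[1],z)));print(u,(u-[280,220])*6)"
```

```text
t 9.9 tcp [ 0.541  -0.1477  0.1002] xdir [ 8.e-04 -1.e-04 -1.e+00] ydir [0.97  0.243 0.001] jaw -75.92 q7 -0.68 F [-0.  -0.5 -0.7] op 0.264
shift [ 0.0212 -0.0023  0.0008] jaw turn about tool x (choices): [np.float64(360.1), np.float64(180.1), np.float64(0.1), np.float64(-179.9)]
[346.27345634 279.5492986 ] [397.64073803 357.29579158]
[346.10839154 281.89188204] [396.65034927 371.35129221]
[345.79272365 286.37180999] [394.75634189 398.23085993]
```

View pics/b3.png

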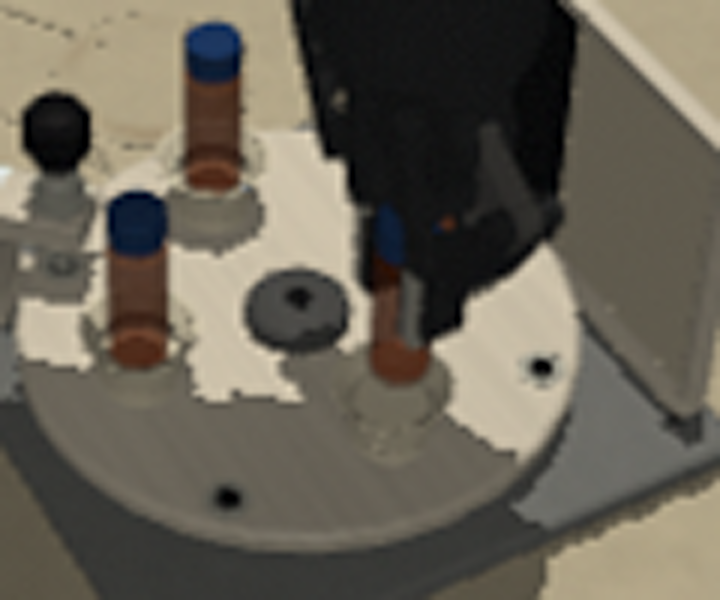

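```bash
python3 -c "
from h import *
import pickle
d=pickle.load(open('s0.pkl','rb'));s=d['side']
for n,x,y,w,h,k in(('side',325,270,40,35,16),('side',283,255,40,35,16)):
  im=cv2.resize(cv2.cvtColor(d[n]['frame'][y:y+h,x:x+w],cv2.COLOR_RGB2BGR),None,fx=k,fy=k,interpolation=cv2.INTER_CUBIC)
  cv2.imwrite('pics/e%d.png'%x,im)
  if x==325:
    # predicted rim (r=20 at z=.065), bore floor (r=14.5,z=.051) for seat estimates in side coords
    for c,col in(((.5386,-.1509),(0,0,255)),((.5395,-.1515),(0,255,0))):
      for r,z in((.020,.065),(.0145,.051)):
        pts=[((np.array(proj(s,(c[0]+r*np.cos(t),c[1]+r*np.sin(t),z)))-[x,y]+.5)*k) for t in np.linspace(0,6.28,60)]
        cv2.polylines(im,[np.int32(pts)],True,col,1)
    cv2.imwrite('pics/e325.png',im)
"
```

```text
(no output)
```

View pics/e325.png

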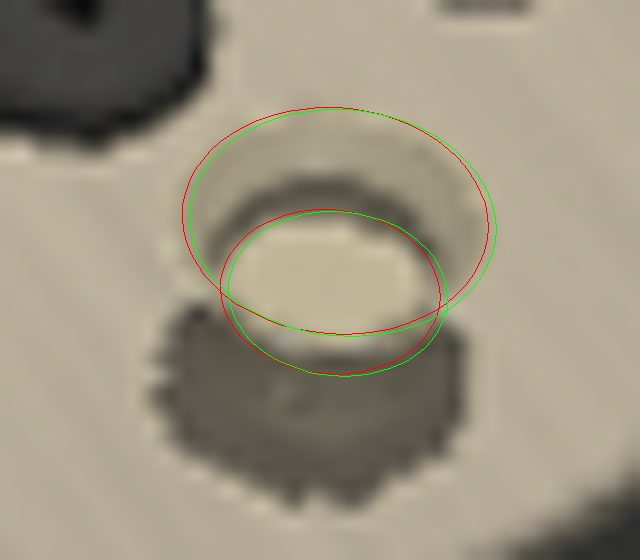

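Request:
apply_moves:
  steps: "215 0 -0.002 0.0008 0;215 0 -0.002 0.0008 0;215 0.004 -0.002 0.0008 0;215 0.008 -0.002 0.0008 0;215 0.012 -0.002 0.0008 0;215 0.014 -0.002 0.0008 0;215 0.016 -0.002 0.0008 0;215 0.016 -0.002 0.0008 0"

```text
clock: 10.57
tcp_pos: [0.5387, -0.1487, 0.0832]
eef_rot: [0.435, 0.558, -0.435, 0.557]
ft_force: [0.2, 0.4, -0.6]
opening: 0.258
```

```bash
python3 crop.py side b4 280 220 120 100 6
python3 -c "
from plan import *
go((.5394,-.1488,.079),-76)"
```

```text
t 10.62 tcp [ 0.5388 -0.1488  0.0835] xdir [-6.e-04 -0.e+00 -1.e+00] ydir [ 0.97   0.243 -0.001] jaw -75.92 q7 -0.66 F [ 0.9  0.4 -0.7] op 0.258
shift [0.0045 0.0006 0.0001] jaw turn about tool x (choices): [np.float64(360.1), np.float64(180.1), np.float64(0.1), np.float64(-179.9)]
```

View pics/b4.png

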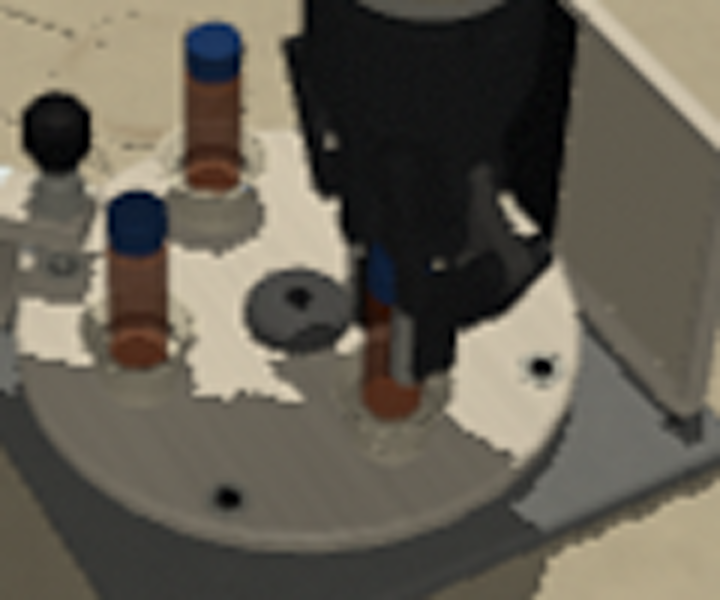

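Request:
apply_moves:
  steps: "215 0.0015 0.0005 0 0;215 0.003 0.0005 0 0;215 0.004 0.0005 0 0;215 0.005 0.0005 0 0;215 0.005 0.0005 0 0;215 0.005 0.0005 0 0"

```text
clock: 11.12
tcp_pos: [0.5403, -0.1486, 0.0797]
eef_rot: [0.435, 0.557, -0.434, 0.558]
ft_force: [-1.4, 1.5, 7.7]
opening: 0.263
```

```bash
python3 -c "
from plan import *
go((.5394,-.1488,.079),-76)"
```

```text
t 11.12 tcp [ 0.5403 -0.1486  0.0797] xdir [ 1.8e-03  5.0e-04 -1.0e+00] ydir [0.97  0.244 0.002] jaw -75.9 q7 -0.65 F [-1.4  1.5  7.7] op 0.263
shift [ 0.0007 -0.001  -0.    ] jaw turn about tool x (choices): [np.float64(360.1), np.float64(180.1), np.float64(0.1), np.float64(-179.9)]
```

Request:
apply_moves:
  steps: "215 0 0 0 0;190 -0.0005 0 0 0;180 -0.0005 0 0 0;170 -0.0005 0 0 0;150 -0.0005 0 0 0;120 -0.0005 0 0 0;100 -0.0005 0 0 0;100 -0.0005 0 0 0;100 -0.0005 0 0 0;100 -0.0005 0 0 0"

```text
clock: 11.95
tcp_pos: [0.5395, -0.1487, 0.0792]
eef_rot: [0.435, 0.558, -0.435, 0.558]
ft_force: [0.6, -0.0, -0.4]
opening: 0.605
```

```bash
python3 crop.py side b5 280 220 120 100 6;python3 -c "
from plan import *
go((.5394,-.1488,.079),-76)"
```

```text
t 12.0 tcp [ 0.5395 -0.1487  0.0793] xdir [-0.  0. -1.] ydir [ 0.97   0.243 -0.   ] jaw -75.91 q7 -0.66 F [0.7 0.2 0.3] op 0.608
shift [ 0.0003 -0.0001  0.0001] jaw turn about tool x (choices): [np.float64(360.1), np.float64(180.1), np.float64(0.1), np.float64(-179.9)]
```

View pics/b5.png

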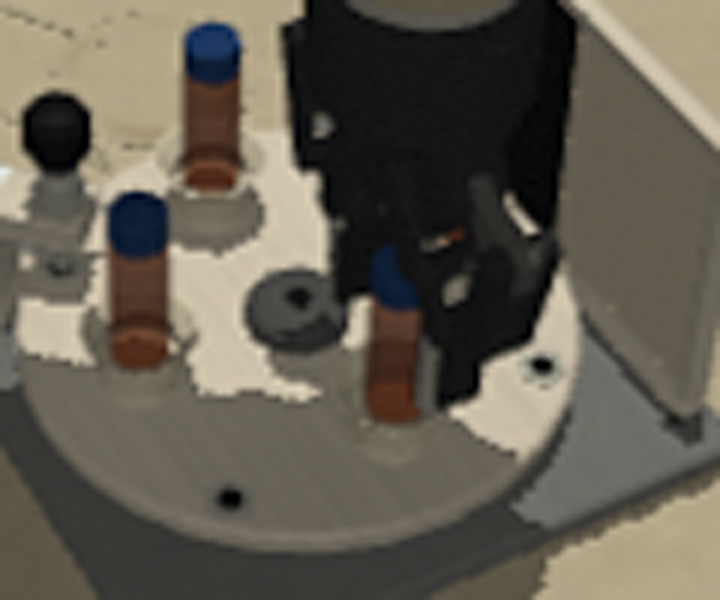

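Request:
apply_moves:
  steps: "100 -0.02 0 0 0;100 -0.06 0 0 0;100 -0.1 0 0 0;70 -0.12 0 0 5;70 -0.12 -0.02 -0.04 12;70 -0.12 -0.04 -0.08 19;70 -0.12 -0.06 -0.12 26;70 -0.12 -0.066 -0.13 33;70 -0.12 -0.066 -0.13 39;70 -0.12 -0.066 -0.13 44.6"

```text
clock: 12.83
tcp_pos: [0.4426, -0.0362, 0.1991]
eef_rot: [0.615, 0.351, -0.614, 0.349]
ft_force: [0.5, -0.8, -0.6]
opening: 0.728
```

Request:
apply_moves:
  steps: "70 0 0 0 0;70 0 0 0 0;70 0 0 0 0"

```text
clock: 13.08
tcp_pos: [0.444, -0.039, 0.1993]
eef_rot: [0.613, 0.352, -0.613, 0.352]
ft_force: [0.1, 0.6, 0.1]
opening: 0.725
```

```bash
python3 crop.py side b6 250 190 160 120 5;python3 -c "
from plan import *
go((.4438,-.0385,.0885),59.4)"
```

```text
t 13.13 tcp [ 0.444  -0.0391  0.1993] xdir [ 1.e-04 -2.e-04 -1.e+00] ydir [ 0.863 -0.506  0.   ] jaw -120.39 q7 -1.78 F [0.2 1.  0.9] op 0.724
shift [ 0.1108 -0.0005 -0.0004] jaw turn about tool x (choices): [np.float64(180.2), np.float64(0.2), np.float64(-179.8), np.float64(-359.8)]
```

View pics/b6.png

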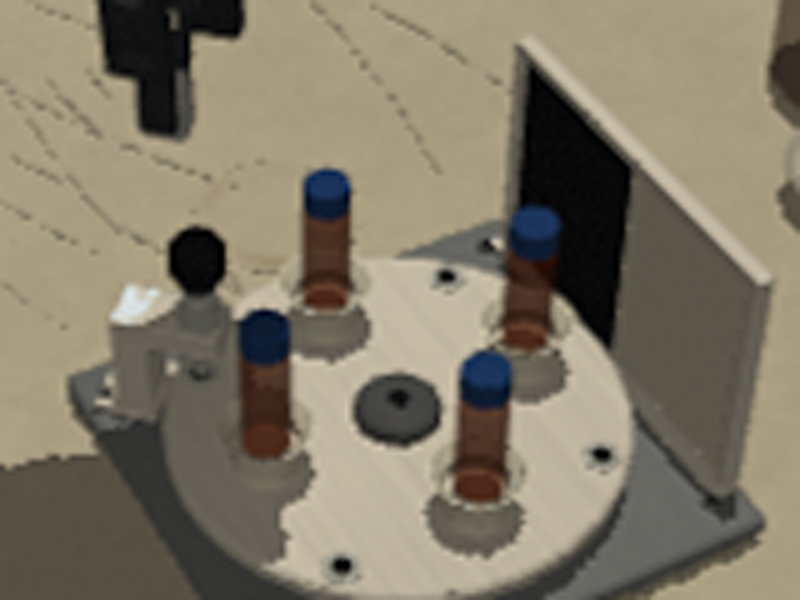

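Request:
apply_moves:
  steps: "70 0.03 0 0 0;70 0.055 0 0 0;70 0.07 0 0 0;70 0.07 0 0 0;70 0.07 0 0 0"

```text
clock: 13.55
tcp_pos: [0.4435, -0.0398, 0.1292]
eef_rot: [-0.613, -0.35, 0.615, -0.351]
ft_force: [1.3, -0.4, 1.1]
opening: 0.726
```

```bash
python3 crop.py side b7 250 190 120 100 6;python3 -c "
from plan import *
from meas import blobs
import pickle
go((.4438,-.0385,.089),59.4)
s=pickle.load(open('b6.pkl','rb'))
for c,st in blobs(s,(290,200,380,310),(100,110,20),(130,255,255)): print(c,st,onz(s,*c,.1175).round(4))
"
```

```text
t 13.6 tcp [ 0.4442 -0.0396  0.1299] xdir [ 2.e-04 -6.e-04 -1.e+00] ydir [ 0.861 -0.508  0.   ] jaw -120.56 q7 -1.63 F [-0.1  0.3  0.6] op 0.727
shift [ 0.0409 -0.0009 -0.0008] jaw turn about tool x (choices): [np.float64(180.0), np.float64(0.0), np.float64(-180.0), np.float64(-360.0)]
[314.9  228.32] [311, 224, 9, 10, 73] [ 0.5049 -0.024   0.1175]
[356.82 235.76] [352, 230, 11, 12, 98] [ 0.5867 -0.0699  0.1175]
[302.49 256.9 ] [298, 252, 10, 11, 88] [ 0.4579 -0.1046  0.1175]
[346.93 265.52] [342, 261, 10, 10, 85] [ 0.5392 -0.1507  0.1175]
```

View pics/b7.png

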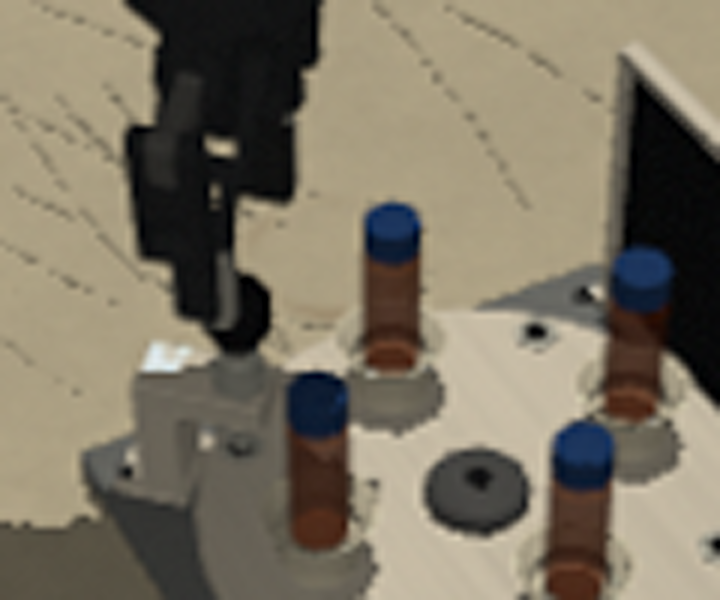

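Request:
apply_moves:
  steps: "70 0.015 -0.0005 -0.0008 0;70 0.03 -0.0005 -0.0008 0;70 0.041 -0.0005 -0.0008 0;70 0.041 -0.0005 -0.0008 0;70 0.041 -0.0005 -0.0008 0"

```text
clock: 14.02
tcp_pos: [0.4444, -0.038, 0.0892]
eef_rot: [0.614, 0.351, -0.614, 0.351]
ft_force: [0.0, 0.3, 0.6]
opening: 0.728
```

```bash
python3 crop.py side b8 250 190 120 100 6;python3 -c "
from plan import *
go((.4438,-.0385,.089),59.4)
"
```

```text
t 14.07 tcp [ 0.4446 -0.038   0.0894] xdir [ 1.5e-03  2.0e-04 -1.0e+00] ydir [ 0.861 -0.508  0.001] jaw -120.52 q7 -1.55 F [-0.6  0.5 -0. ] op 0.726
shift [ 0.0004 -0.0004  0.0009] jaw turn about tool x (choices): [np.float64(180.1), np.float64(0.1), np.float64(-179.9), np.float64(-359.9)]
```

View pics/b8.png

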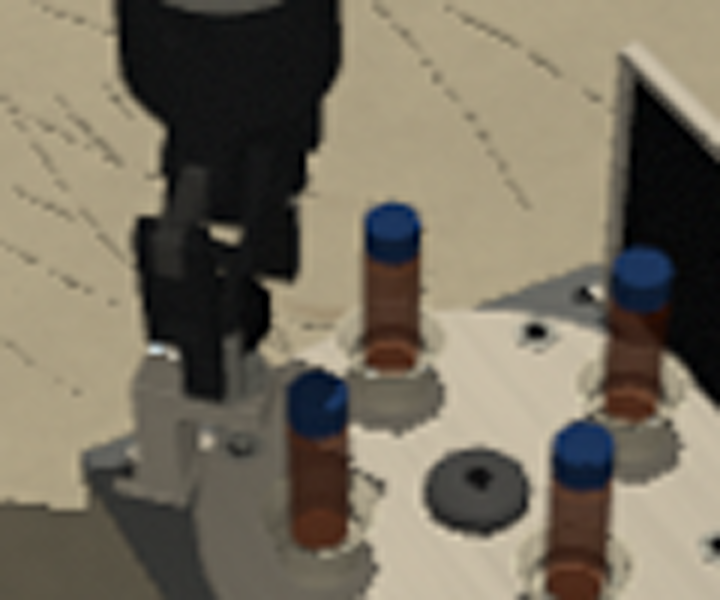

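Request:
apply_moves:
  steps: "110 0 0 0 0;135 0 0 0 0;150 0 0 0 0;160 0 0 0 0;170 0 0 0 0;180 0 0 0 0;190 0 0 0 0;200 0 0 0 0;200 0 0 0 0;200 0 0 0 0"
  squeeze: 20

```text
clock: 14.9
tcp_pos: [0.4433, -0.0387, 0.0885]
eef_rot: [-0.614, -0.35, 0.614, -0.351]
ft_force: [-3.2, -3.3, 6.7]
opening: 0.279
```

```bash
python3 crop.py side b9 250 190 120 100 6;python3 -c "
from plan import *
go((.4438,-.0385,.089),59.4)
"
```

```text
t 14.95 tcp [ 0.4433 -0.0387  0.0885] xdir [-7.e-04 -7.e-04 -1.e+00] ydir [ 0.861 -0.509 -0.   ] jaw -120.57 q7 -1.55 F [-3.2 -3.1  7.6] op 0.276
shift [-0.0005  0.0003 -0.0004] jaw turn about tool x (choices): [np.float64(180.0), np.float64(0.0), np.float64(-180.0), np.float64(-360.0)]
```

View pics/b9.png

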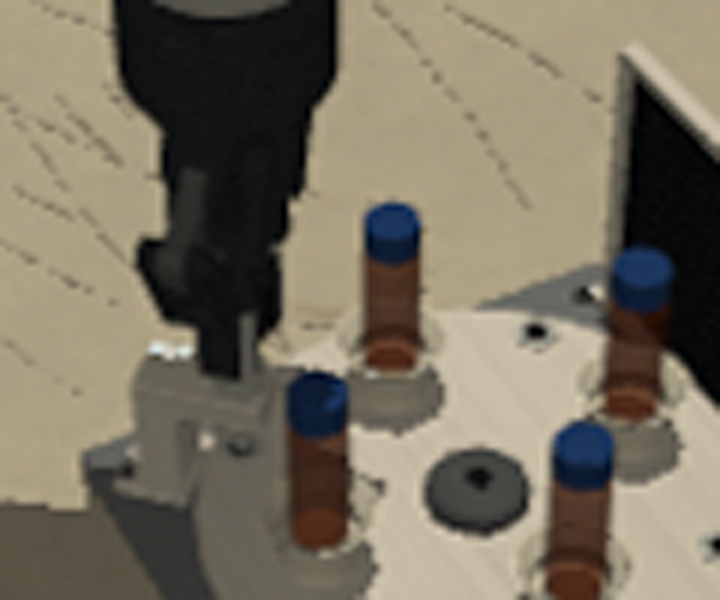

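Request:
apply_moves:
  steps: "230 0 0 0.001 0;230 0 0 0.001 0;230 0 0 0.001 0;230 -0.002 0 0.001 0;230 -0.004 0 0.001 0;230 -0.006 0 0.001 0;230 -0.008 0 0.001 0;230 -0.01 0 0.001 0;230 -0.01 0 0.001 0;230 -0.01 0 0.001 0"
  squeeze: 80

```text
clock: 15.78
tcp_pos: [0.4432, -0.0388, 0.0983]
eef_rot: [-0.614, -0.351, 0.614, -0.351]
ft_force: [1.1, -3.3, -9.8]
opening: 0.257
```

```bash
python3 -c "
from plan import *
go((.4438,-.0385,.089),59.4)
"
```

```text
t 15.78 tcp [ 0.4432 -0.0388  0.0983] xdir [ 0.e+00 -4.e-04 -1.e+00] ydir [ 0.862 -0.508  0.   ] jaw -120.51 q7 -1.57 F [ 1.1 -3.3 -9.8] op 0.257
shift [ 0.0093  0.0004 -0.0005] jaw turn about tool x (choices): [np.float64(180.1), np.float64(0.1), np.float64(-179.9), np.float64(-359.9)]
```

Request:
apply_moves:
  steps: "230 -0.001 0 0 0;230 -0.002 0 0 0;230 -0.003 0 0 0;230 -0.0035 0 0 0;230 -0.0035 0 0 0;230 -0.0035 0 0 0"

```text
clock: 16.28
tcp_pos: [0.4432, -0.0387, 0.1011]
eef_rot: [-0.614, -0.35, 0.614, -0.351]
ft_force: [7.7, -4.5, -27.0]
opening: 0.258
```

```bash
python3 -c "
from plan import *
go((.4438,-.0385,.089),59.4)
"
```

```text
t 16.28 tcp [ 0.4432 -0.0387  0.1011] xdir [-0.     -0.0014 -1.    ] ydir [ 0.862 -0.508  0.001] jaw -120.51 q7 -1.57 F [  7.7  -4.5 -27. ] op 0.258
shift [ 0.0121  0.0004 -0.0005] jaw turn about tool x (choices): [np.float64(180.1), np.float64(0.1), np.float64(-179.9), np.float64(-359.9)]
```

Request:
apply_moves:
  steps: "230 0 0 0 0;230 0 0 0 0;230 0 0 0 0;230 0 0 0 0;230 0 0 0 0;230 0 0 0 0;230 0 0 0 0;230 0 0 0 0;230 0 0 0 0;230 0 0 0 0"

```text
clock: 17.12
tcp_pos: [0.4431, -0.0387, 0.1011]
eef_rot: [-0.614, -0.35, 0.614, -0.351]
ft_force: [7.8, -4.3, -26.8]
opening: 0.261
```

```bash
python3 crop.py side c9 250 190 160 120 5;python3 -c "
from plan import *
from meas import blobs
import pickle
go((.4438,-.0385,.089),59.4)
s=pickle.load(open('c9.pkl','rb'))
for c,st in blobs(s,(290,200,380,310),(100,110,20),(130,255,255)): print(c,st,onz(s,*c,.1175).round(4))
"
```

```text
t 17.17 tcp [ 0.4432 -0.0388  0.1011] xdir [-0.     -0.0014 -1.    ] ydir [ 0.861 -0.508  0.001] jaw -120.51 q7 -1.57 F [  7.1  -4.8 -28.2] op 0.254
shift [ 0.0121  0.0004 -0.0006] jaw turn about tool x (choices): [np.float64(180.1), np.float64(0.1), np.float64(-179.9), np.float64(-359.9)]
[314.89 228.38] [311, 224, 9, 10, 74] [ 0.5048 -0.0242  0.1175]
[356.78 235.72] [352, 230, 11, 12, 99] [ 0.5866 -0.0697  0.1175]
[302.48 256.88] [298, 252, 10, 11, 91] [ 0.4579 -0.1045  0.1175]
[346.93 265.52] [342, 261, 10, 10, 85] [ 0.5392 -0.1507  0.1175]
```

View pics/c9.png

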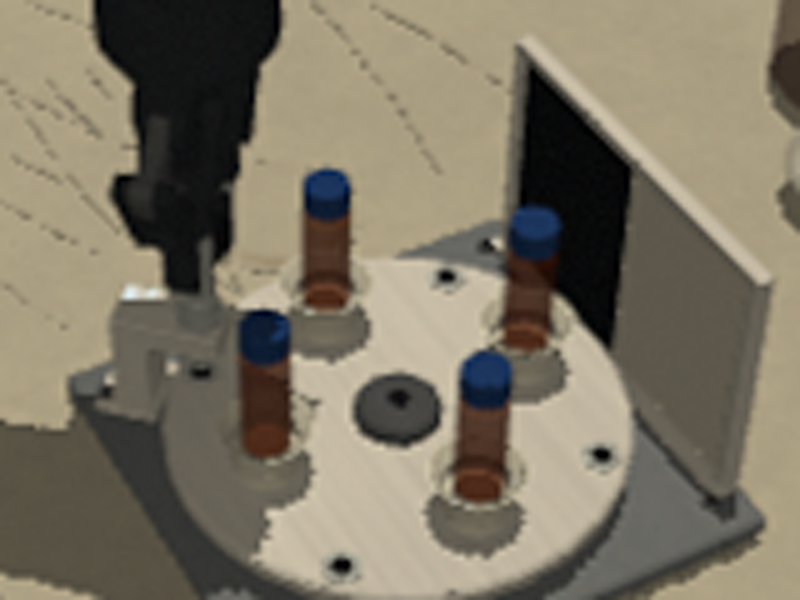

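The vial stands upright in its seat at about (485,430) in the crop, and the table holes have not moved. The grip is steady at 12.6 mm of lift with 27 N down, well above the spring's 11 N, so the plunger is against its stop. I'm handing in.

```bash
python3 -c "
from h import *
print(close_job())"
```

```text
the job is handed in; nothing more can be done
None
```

I lowered the amber vial into the empty right seat with the table locked and let it go. I then gripped the black knob, pulled the plunger up to its stop, and handed the job in while still holding it there. It took about 17 s of the 56 s allowed.

**Last checks before hand-in:**
- **Vial:** in the side view it stands upright, with its cap within about 1 mm of the seat centre I measured. It did not shift while I pulled the knob.
- **Plunger:** the tool rose 12.6 mm with the knob. The downward force held steady at about 27 N for 0.9 s, more than the 11 N spring, so I take it as fully up against its stop. I have no direct reading of the joint.
- **Table and other vials:** in the side view they stayed where they were, apart from at most 1 mm of shift in the caps. I did not re-measure the timer, tape roll and jar; the arm never went near them.

**What disagreed:**
- The two cameras differed by about 6 mm in y. I settled it by closing the fingers gently on the vial, which slid it about 3 mm on the bench. I then opened them, corrected the side camera by about 2 mm and gripped the vial again.
- When I handed in, there was a sideways force of about 9 N on the gripped knob.

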